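# Check the catches of the push-button scribers

## Robot

A 6-joint arm with a two-finger parallel gripper is mounted at the origin on a cart in front of the work surface, level with it; the furniture and walls round the work are solid. World frame = base frame: x ahead of the robot, y to its left, z up, the work surface at z = 0. Lengths are in m, angles in rad, forces in N, time in s.
With the tool pointing down it reaches from about 0.425 to 0.95 m from the base axis. Payload 3.5 kg.
Tool frame: the origin (TCP) lies at the very end of the fingers, on their centre line; the grasp point (between the pads) lies 19 mm behind it (ctrl.grip_point_offset is the distance from the TCP to the grasp point, in m); z points along the fingers, y is the line along which they close (so a half turn about z gives the same grasp; the last joint's range is limited). The gripper opens to 85 mm and grips with 20 to 120 N. Pads are 22 mm wide; open, the fingers measure 114 mm over their backs; the gripper's body (76 mm by 85 mm) begins 54 mm behind the grasp point. The pads swing forward as they close: fully open they stand 13 mm farther back than shut.
Start: joints at [-1.461, 0.286, 1.577, -0, 1.279, -0.15], TCP at [0.173, -0.652, 0.231] pointing down, gripper open.
Joint ranges: [-2.77, 2.77], [-0.9, 2.22], [0.21, 2.48], [-1.53, 4.67], [0.24, 2.81], [-2.84, 2.84]. Speed limits (rad/s): [2.79, 2.79, 3.14, 3.14, 3.14, 3.14].

## Interface

Orientations are given as a unit quaternion [x, y, z, w].
In Python, from plant import ctrl gives the robot as it stands. The module is installed in compiled form; this text tells all that it offers.
- The arm moves only by the shell command python3 -m pendant 'ROWS' [OPENING] [FORCE]. ROWS is JSON, a list of rows, each an object of numbers: "dx", "dy", "dz": the shift along the tool's x, y, z in cm; "twist": the turn about the tool's z in degrees. A call has 1 to 10 rows; each row is the pose to reach, as a shift and turn from the pose commanded when the call began, along the tool's axes at that moment; what a row does not reach only later rows make up. A row lasts 1/8 s, in which the tool goes at most 62.5 mm and 10.7 degrees, less where a joint would pass 70% of its speed; a pose out of reach is approached as far as the arm can. A call with a gripper value outside its range is refused whole. OPENING is the opening in per cent of the stroke, from 0 (shut) to 100 (fully open), set as the call begins (- or left out, the last holds). The fingers move at their own pace and stop on an object; FORCE is the grip in N (left out, the last holds). Time passes only in rows, so rows that repeat a pose let the fingers close. It gives the time, the measured TCP pose, the force, the opening and the grip force at its end, in the units of the state.
- ctrl.get_state(): the state, without advancing time (a new reading comes with each control period).
- ctrl.read_camera(name): name is "side" or "top"; returns a dict with "img" (420x560x3 uint8, red, green, blue), "depth" (420x560 float32, m along the optical axis (not along the pixel's ray), 0 where there is no reading), "camera_matrix" (3x3 intrinsics, pixels), "xyz" and "rotation" of the camera in the world. Camera axes: x right, y up, looking along -z (the intrinsics and any distortion apply to the point x, -y, -z); pixel columns grow to the right and rows downward; lengths in m; the calibration is good to about 2 mm. A picture is of the moment at which its call begins.
- ctrl.sign_off(): hands the job in; it is judged then, once.
The state is a dict: "time": time; "qpos": joint angles; "dq": joint speeds; "joint_efforts": joint torques, N m; "eef_pos": TCP position; "tcp_rot": TCP orientation; "contact_force": force on the tool from outside, world axes, zero at the start; "wrist_torque": the same for the moment, N m; "opening": opening from 0.0 (shut) to 1.0 (fully open); "finger_force": force on a finger pad.
Only numpy, scipy, OpenCV 4.12 (cv2) and the standard library are available. Lean on these libraries where they do the work, as an engineer would, in place of code of your own. Each camera call takes 0.05 s, during which the arm holds its last target. There are 200 camera calls.

## Task

One of the three push-button scribers in the wooden stand has a worn catch. Click each of them: press its red button all the way down and let go. Leave the two whose button stays down in the stand as they are, points out, ready for marking; lower the one whose button springs back up into the green enamel pot, nose first, for repair. Leave the pot standing and the other tools where they lie.

Things in the scene. Friction and masses are not known exactly. Their poses are not given: they have to be found in the camera images.
- scriber_stand: orange-brown wooden two-tier stand, fixed, 250 mm long (its y axis) x 90 mm x 85 mm high; origin at the centre of its underside. Three scribers stand upright in it in a row along its y axis at y = -75, 0 and +75 mm. Tops of its tiers: z = 46 mm (the collar rests on it) and 85 mm (19 mm holes steady the barrels).
- scriber_1: push-button scriber, 75 g, 148 mm long; all three look alike, places shuffled. Origin at the steel nose's end (24 mm above the bench in the stand), z up to the button. Nose z 0-22 mm, 10 mm across; blue barrel 16 mm across, z 22-136. Thumb lever (frees the catch) on its -x side, 12.5 mm off axis, z 103-139 mm: grasp across y. Lifted 65 mm it clears the stand, 155 mm its neighbours.
- scriber_2: push-button scriber, 75 g, 148 mm long; all three look alike, places shuffled. Origin at the steel nose's end (24 mm above the bench in the stand), z up to the button. Nose z 0-22 mm, 10 mm across; blue barrel 16 mm across, z 22-136. Thumb lever (frees the catch) on its -x side, 12.5 mm off axis, z 103-139 mm: grasp across y. Lifted 65 mm it clears the stand, 155 mm its neighbours.
- scriber_3: push-button scriber, 75 g, 148 mm long; all three look alike, places shuffled. Origin at the steel nose's end (24 mm above the bench in the stand), z up to the button. Nose z 0-22 mm, 10 mm across; blue barrel 16 mm across, z 22-136. Thumb lever (frees the catch) on its -x side, 12.5 mm off axis, z 103-139 mm: grasp across y. Lifted 65 mm it clears the stand, 155 mm its neighbours.
- scriber_1_top (a point): centre of the top of that scriber's red button (11 mm across, 172 mm above the bench when up); z along the barrel. It goes down with the button.
- scriber_2_top (a point): centre of the top of that scriber's red button (11 mm across, 172 mm above the bench when up); z along the barrel. It goes down with the button.
- scriber_3_top (a point): centre of the top of that scriber's red button (11 mm across, 172 mm above the bench when up); z along the barrel. It goes down with the button.
- scriber_1_button (a joint): how far the red button is in: 0 up (point hidden), 0.0105 m at the end stop. Spring 1.5 N at first, 3.6 N at the bottom, up to 5 N to pass the catch (at about 3 mm); press on to the end stop. A sound catch then holds the button at about 8 mm, point out; with a worn one the button returns to 0 when let go.
- scriber_2_button (a joint): how far the red button is in: 0 up (point hidden), 0.0105 m at the end stop. Spring 1.5 N at first, 3.6 N at the bottom, up to 5 N to pass the catch (at about 3 mm); press on to the end stop. A sound catch then holds the button at about 8 mm, point out; with a worn one the button returns to 0 when let go.
- scriber_3_button (a joint): how far the red button is in: 0 up (point hidden), 0.0105 m at the end stop. Spring 1.5 N at first, 3.6 N at the bottom, up to 5 N to pass the catch (at about 3 mm); press on to the end stop. A sound catch then holds the button at about 8 mm, point out; with a worn one the button returns to 0 when let go.
- pot: empty green enamel tool pot with dark rim, loose, 0.3 kg, round, no handle, 85 mm high, 84 mm across at the rim, open top (76 mm clear inside), standing on the open bench to the right of the stand; origin at the centre of its underside.
- pot_floor (a point): centre of the pot's inner floor, 5 mm above its underside; the rim is 80 mm above this point.
- hammer: small hammer with wooden handle lying behind the stand, 234 mm long along its y axis, 23 mm high; origin under its middle. Leave it.
- ring_clamp: wooden ring clamp with steel band lying near the front edge, 133 mm long along its y axis, 25 mm high; origin under its middle. Leave it.
- red_file: needle file with red handle lying behind the stand, 183 mm long along its y axis, 10 mm high; origin under its middle. Leave it.
Things that resemble listed ones, but are neither listed nor needed, are in the scene too. Leave any pink or purple look-alike of the pot alone.

How it is judged:
By the outcome, as a careful person would: the job done as asked, in the order asked, and still so for the second after the job is handed in, with the robot touching nothing.
It also fails if it takes over 48 s, if anything falls off the work surface, if the arm or the gripper's body presses on something with over 40 N, if the wrist force passes 120 N, or if a joint passes its speed limit or range.

## Working session

There is one attempt and no reset: what is moved stays moved. The work goes in short steps, Python scripts to look and compute and a shell command to move; the robot and the scene stay as the last step left them, time stands still between calls to the robot, and variables do not carry over. Pictures are saved under pics/ and viewed, at most 10 in all, crops included, and the job is handed in when it is done.

```bash
mkdir -p pics
cat > h.py <<'E'
import numpy as np, cv2
from plant import ctrl
def cam(n,save=None):
    c=ctrl.read_camera(n)
    if save: cv2.imwrite('pics/'+save,c['img'][:,:,::-1])
    return c
def ray(c,u,v):
    K=np.array(c['camera_matrix']);R=np.array(c['rotation'])
    p=np.linalg.inv(K)@[u,v,1]; d=R@np.array([p[0],-p[1],-p[2]])
    return np.array(c['xyz']),d
def onplane(c,u,v,z):
    o,d=ray(c,u,v); return o+d*(z-o[2])/d[2]
def cloud(c):
    K=np.array(c['camera_matrix']);R=np.array(c['rotation']);D=c['depth']
    v,u=np.indices(D.shape); P=np.stack([(u-K[0,2])/K[0,0]*D,-(v-K[1,2])/K[1,1]*D,-D],-1)
    return P@R.T+np.array(c['xyz'])
def proj(c,X):
    K=np.array(c['camera_matrix']);R=np.array(c['rotation'])
    p=R.T@(np.array(X)-np.array(c['xyz'])); q=K@[p[0],-p[1],-p[2]]; return q[:2]/q[2]
E
python3 - <<'E'
from h import *
for n in('side','top'):
    c=cam(n,n+'0.png'); print(n,c['xyz'],np.round(c['rotation'],3).tolist(),np.round(c['camera_matrix'],1).tolist(),[k for k in c])
s=ctrl.get_state();print({k:np.round(v,4).tolist() for k,v in s.items()},ctrl.grip_point_offset)
E
```

```text
side [0.11234925 0.61775731 0.58288392] [-0.132, 0.499, 0.823, -0.237] [[460.8, 0.0, 275.6], [0.0, 460.8, 209.6], [0.0, 0.0, 1.0]] ['img', 'depth', 'camera_matrix', 'xyz', 'rotation']
top [ 0.40880371 -0.10395767  1.05042247] [-0.059, 0.051, 0.715, -0.695] [[441.5, 0.0, 283.4], [0.0, 441.5, 215.7], [0.0, 0.0, 1.0]] ['img', 'depth', 'camera_matrix', 'xyz', 'rotation']
{'time': 0.1, 'qpos': [-1.461, 0.2871, 1.5781, -0.0, 1.2786, -0.15], 'dq': [-0.0017, -0.0006, -0.0037, 0.0017, -0.0005, 0.0014], 'joint_efforts': [0.0014, -40.7293, -29.3699, -0.0001, 0.0034, 0.0], 'eef_pos': [0.1734, -0.6517, 0.23], 'tcp_rot': [0.9916, 0.1295, 0.0, -0.0011], 'contact_force': [0.0853, 0.3485, 0.2089], 'wrist_torque': [0.0521, 0.0652, -0.0076], 'finger_force': 0.0, 'opening': 0.9979} 0.0187
```

View pics/side0.png

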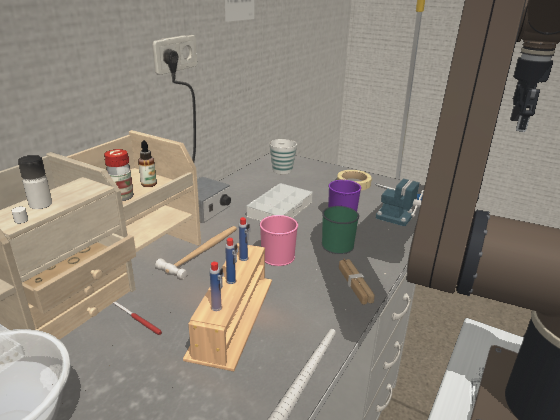

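View pics/top0.png

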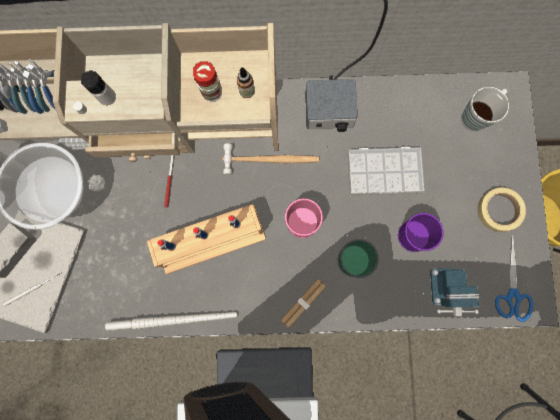

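The top view shows three pots: pink (304,217), green (357,259) and purple (421,233). The green one matches the description. The scribers' buttons are at about (165,243), (200,232) and (236,220) top, and (215,266), (230,241) and (243,220) side.

```bash
sed -i "s/R=np.array(c\['rotation'\])/R=Rot.from_quat(c['rotation']).as_matrix()/; 1a from scipy.spatial.transform import Rotation as Rot" h.py
cat >> h.py <<'E'
def buttons(c,n):
    h=cv2.cvtColor(c['img'],cv2.COLOR_RGB2HSV)
    m=(((h[...,0]<6)|(h[...,0]>172))&(h[...,1]>150)&(h[...,2]>70)).astype(np.uint8)
    k,l,s,ce=cv2.connectedComponentsWithStats(m)
    return [(ce[i].round(1).tolist(),s[i].tolist()) for i in range(1,k) if s[i,4]>=6]
E
python3 - <<'E'
from h import *
C={n:cam(n) for n in('side','top')}
for n,c in C.items():
    P=cloud(c)
    for ce,s in buttons(c,n): print(n,ce,s,onplane(c,*ce,.169).round(4))
    h=cv2.cvtColor(c['img'],cv2.COLOR_RGB2HSV)
    m=(h[...,0]>60)&(h[...,0]<90)&(h[...,1]>90)&(P[...,2]>0.0)&(P[...,2]<.1)
    k,l,st,ce=cv2.connectedComponentsWithStats(m.astype(np.uint8))
    for i in range(1,k):
        if st[i,4]>150:
            q=P[l==i]; print(n,'green',st[i],q.min(0).round(3),q.max(0).round(3))
            if n=='top':
                r=P[...,2]; u0,v0=st[i,:2]; w,hh=st[i,2:4]
                sub=P[v0-8:v0+hh+8,u0-8:u0+w+8].reshape(-1,3); rim=sub[(sub[:,2]>.078)&(sub[:,2]<.095)]
                print('rim',len(rim),rim.min(0).round(4),rim.max(0).round(4), cv2.minEnclosingCircle(rim[:,:2].astype(np.float32)))
    # stand top tier
    m=(P[...,2]>.080)&(P[...,2]<.09)&(h[...,0]>5)&(h[...,0]<22)&(h[...,1]>90)
    k,l,st,ce=cv2.connectedComponentsWithStats(m.astype(np.uint8))
    i=1+np.argmax(st[1:,4]); q=P[l==i]; print(n,'tier',st[i],q[:,2].mean(),cv2.minAreaRect(q[:,:2].astype(np.float32)*1000))
t=cam('top')['img'][190:310,120:400,::-1]; cv2.imwrite('pics/crop.png',cv2.resize(t,None,fx=2.8,fy=2.8,interpolation=3))
E
```

```text
side [116.5, 158.3] [105, 149, 24, 18, 320] [ 0.9686 -0.0684  0.169 ]
side [242.8, 220.6] [240, 218, 6, 7, 31] [0.5416 0.0158 0.169 ]
side [229.8, 241.2] [227, 238, 6, 8, 38] [0.5189 0.0864 0.169 ]
side [214.2, 265.4] [211, 262, 7, 8, 49] [0.4968 0.1571 0.169 ]
side [146.4, 323.8] [132, 314, 29, 20, 129] [0.4886 0.309  0.169 ]
side green [325 207  32  15 339] [ 0.433 -0.298  0.044] [ 0.5   -0.252  0.083]
side green [323 219  34  34 798] [ 0.42  -0.261  0.002] [ 0.489 -0.213  0.08 ]
side tier [ 189  245   76   88 2016] 0.08412947181624655 ((521.296875, 84.12129211425781), (60.40685272216797, 248.4237060546875), 17.565820693969727)
top [204.6, 74.5] [193, 62, 23, 25, 340] [0.8569 0.0637 0.169 ]
top [167.5, 191.8] [165, 177, 6, 30, 80] [0.6037 0.1398 0.169 ]
top [230.9, 218.0] [229, 216, 5, 5, 20] [0.5456 0.0105 0.169 ]
top [195.6, 230.0] [193, 228, 6, 5, 21] [0.5233 0.0819 0.169 ]
top [160.1, 242.3] [158, 240, 5, 5, 20] [0.5005 0.1534 0.169 ]
top green [342 242  34  34 889] [ 0.426 -0.295  0.   ] [ 0.5   -0.229  0.083]
rim 244 [ 0.4212 -0.2984  0.0781] [ 0.504  -0.2154  0.0897] ((0.4627697467803955, -0.25679606199264526), 0.04191020503640175)
top tier [ 147  205  114   61 2503] 0.08529528919528138 ((523.51220703125, 82.467529296875), (61.01293182373047, 248.73875427246094), 17.51325798034668)
```

View pics/crop.png

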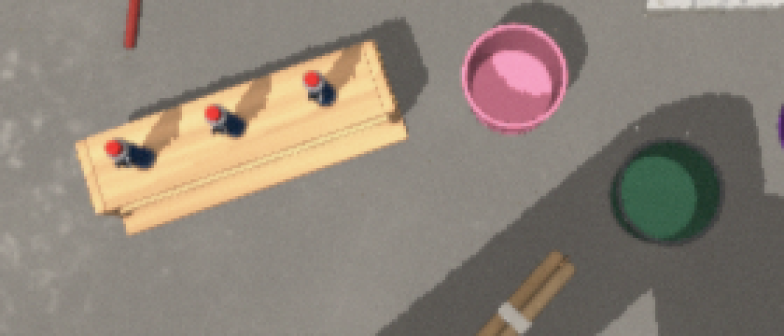

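Only the green pot at (660,190) in the crop (top 357,259) is green with a dark rim. The pink one at (515,78) is the look-alike. I'll triangulate the buttons and work out the first move.

```bash
cat >> h.py <<'E'
def tri(a,ua,b,ub):
    A=[];B=[]
    for c,u in((a,ua),(b,ub)):
        o,d=ray(c,*u); d/=np.linalg.norm(d); M=np.eye(3)-np.outer(d,d); A.append(M);B.append(M@o)
    return np.linalg.lstsq(np.vstack(A),np.hstack(B),rcond=None)[0]
def go(x,y,z,yaw=None):
    s=ctrl.get_state(); R=Rot.from_quat(s['tcp_rot']).as_matrix()
    d=R.T@(np.array([x,y,z])-s['eef_pos'])*100
    cy=np.degrees(np.arctan2(R[1,0],R[0,0]))
    print('t',round(s['time'],2),'pos',np.round(s['eef_pos'],4),'yaw',cy.round(2),'zaxis',R[:,2].round(4),'dxyz cm',d.round(2),'twist',None if yaw is None else round(cy-yaw,2),'q6',round(s['qpos'][5],2))
E
python3 - <<'E'
from h import *
a,b=cam('side'),cam('top')
for u,v in(((242.8,220.6),(230.9,218)),((229.8,241.2),(195.6,230)),((214.2,265.4),(160.1,242.3))): print(tri(a,u,b,v).round(4))
go(.545,.011,.20,17.5)
E
```

```text
[0.5458 0.0107 0.1654]
[0.523  0.0822 0.1657]
[0.5002 0.1539 0.166 ]
t 0.35 pos [ 0.1734 -0.6522  0.231 ] yaw 14.88 zaxis [-1.e-04  6.e-04 -1.e+00] dxyz cm [ 52.95 -54.55   3.14] twist -2.62 q6 -0.15
```

```bash
python3 -m pendant '[{"dx":4,"dy":-4,"twist":-1},{"dx":8,"dy":-8,"twist":-2},{"dx":12,"dy":-12,"twist":-2.6},{"dx":16,"dy":-16.5,"twist":-2.6},{"dx":20,"dy":-20.5,"twist":-2.6},{"dx":24,"dy":-24.5,"twist":-2.6},{"dx":28,"dy":-29,"twist":-2.6},{"dx":32,"dy":-33,"twist":-2.6},{"dx":36,"dy":-37,"twist":-2.6},{"dx":40,"dy":-41,"twist":-2.6}]' 0 40; python3 -c "
from h import *
go(.5455,.0108,.19,17.5)"
```

```text
t 0.35 pos [ 0.1734 -0.6522  0.231 ] yaw 14.88 zaxis [-1.e-04  6.e-04 -1.e+00] dxyz cm [ 52.99 -54.51   4.14] twist -2.62 q6 -0.15$[0]: bad value
```

```bash
python3 -m pendant '[{"dx":4,"dy":-4,"dz":0,"twist":-1},{"dx":8,"dy":-8,"dz":0,"twist":-2},{"dx":12,"dy":-12,"dz":0,"twist":-2.6},{"dx":16,"dy":-16.5,"dz":0,"twist":-2.6},{"dx":20,"dy":-20.5,"dz":0,"twist":-2.6},{"dx":24,"dy":-24.5,"dz":0,"twist":-2.6},{"dx":28,"dy":-29,"dz":0,"twist":-2.6},{"dx":32,"dy":-33,"dz":0,"twist":-2.6},{"dx":36,"dy":-37,"dz":0,"twist":-2.6},{"dx":40,"dy":-41,"dz":0,"twist":-2.6}]' 0 40; python3 -c "
from h import *
go(.5455,.0108,.19,17.5)"
```

```text
time: 1.6
eef_pos: [0.4554, -0.1516, 0.2318]
tcp_rot: [0.988, 0.152, 0.0, 0.0]
contact_force: [0.5, -0.2, 0.2]
opening: 0.001
finger_force: 0.0
t 1.6 pos [ 0.4554 -0.1516  0.2318] yaw 17.48 zaxis [ 1.1e-03 -7.0e-04 -1.0e+00] dxyz cm [ 13.47 -12.79   4.18] twist -0.02 q6 0.73
```

```bash
python3 -m pendant '[{"dx":4,"dy":-4,"dz":0,"twist":0},{"dx":8,"dy":-8,"dz":1,"twist":0},{"dx":12,"dy":-11.5,"dz":2.5,"twist":0},{"dx":13.5,"dy":-12.8,"dz":4.2,"twist":0},{"dx":13.5,"dy":-12.8,"dz":4.2,"twist":0},{"dx":13.5,"dy":-12.8,"dz":4.2,"twist":0}]'
python3 - <<'E'
from h import *
go(.5455,.0108,.1735,17.5)
a=cam('side');cv2.imwrite('pics/p1.png',cv2.resize(a['img'][150:330,150:330,::-1],None,fx=3.3,fy=3.3,interpolation=3))
E
```

```text
time: 2.35
eef_pos: [0.545, 0.0087, 0.1899]
tcp_rot: [0.988, 0.152, 0.0, 0.0]
contact_force: [-0.3, 0.2, -0.2]
opening: -0.001
finger_force: 0.0
t 2.35 pos [0.545  0.0087 0.1899] yaw 17.47 zaxis [ 4.e-04 -4.e-04 -1.e+00] dxyz cm [ 0.11 -0.18  1.64] twist -0.03 q6 1.1
```

View pics/p1.png

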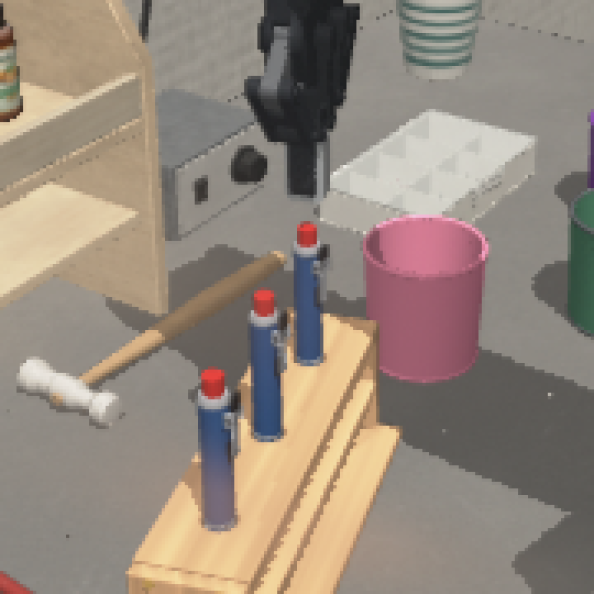

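The closed fingertips (308,190) hang directly above the right-hand button (307,235), and the levers face the robot. Pressing it now.

```bash
python3 -m pendant '[{"dx":0.1,"dy":-0.2,"dz":0.8,"twist":0},{"dx":0.1,"dy":-0.2,"dz":1.5,"twist":0},{"dx":0.1,"dy":-0.2,"dz":2.0,"twist":0},{"dx":0.1,"dy":-0.2,"dz":2.4,"twist":0},{"dx":0.1,"dy":-0.2,"dz":2.7,"twist":0},{"dx":0.1,"dy":-0.2,"dz":2.7,"twist":0}]'
python3 - <<'E'
from h import *
go(.5455,.0108,.161,17.5)
E
```

```text
time: 3.15
eef_pos: [0.5456, 0.0115, 0.1626]
tcp_rot: [0.988, 0.152, 0.0, 0.0]
contact_force: [-0.5, -0.5, 3.3]
opening: 0.003
finger_force: 1.6
t 3.15 pos [0.5456 0.0115 0.1626] yaw 17.49 zaxis [ 5.e-04 -2.e-04 -1.e+00] dxyz cm [-0.03  0.06  0.16] twist -0.01 q6 1.1
```

```bash
python3 -m pendant '[{"dx":0,"dy":0,"dz":0.15,"twist":0},{"dx":0,"dy":0,"dz":0.25,"twist":0},{"dx":0,"dy":0,"dz":0.25,"twist":0}]'
```

```text
time: 3.52
eef_pos: [0.5464, 0.0114, 0.1614]
tcp_rot: [0.988, 0.152, 0.001, 0.0]
contact_force: [0.1, -0.7, 6.5]
opening: 0.001
finger_force: 3.4
```

```bash
python3 -m pendant '[{"dx":0,"dy":0,"dz":-1.5,"twist":0},{"dx":0,"dy":0,"dz":-3,"twist":0},{"dx":0,"dy":-4,"dz":-3,"twist":0},{"dx":0,"dy":-7.5,"dz":-3,"twist":0},{"dx":0,"dy":-7.5,"dz":-2,"twist":0},{"dx":0,"dy":-7.5,"dz":-2,"twist":0}]'
python3 - <<'E'
from h import *
go(.523,.0822,.161,17.5)
a=cam('side')
for r in buttons(a,0): print(r)
cv2.imwrite('pics/p2.png',cv2.resize(a['img'][190:330,150:330,::-1],None,fx=4,fy=4,interpolation=3))
E
```

```text
time: 4.28
eef_pos: [0.5221, 0.0828, 0.1788]
tcp_rot: [0.988, 0.152, -0.001, 0.0]
contact_force: [-0.5, 0.2, 0.4]
opening: -0.003
finger_force: 0.0
t 4.28 pos [0.5221 0.0828 0.1788] yaw 17.51 zaxis [-2.2e-03 -4.0e-04 -1.0e+00] dxyz cm [0.07 0.08 1.78] twist 0.01 q6 1.23
([116.5, 158.3], [105, 149, 24, 18, 321])
([242.9, 220.8], [241, 218, 5, 7, 31])
([230.0, 241.7], [228, 239, 5, 7, 32])
([214.1, 265.5], [211, 262, 7, 8, 51])
([146.4, 323.8], [132, 314, 29, 20, 129])
```

View pics/p2.png

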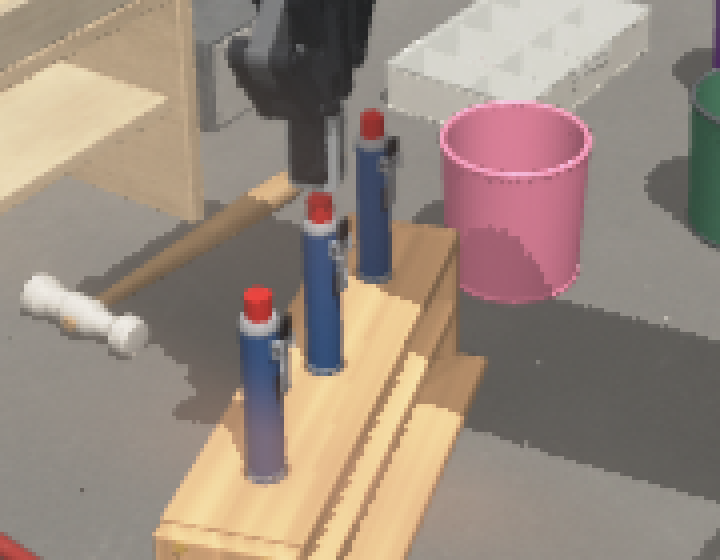

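The right-hand button (372,125) is fully up again after reaching the end stop, so it looks like the worn one. Pressing the middle one next.

```bash
python3 -m pendant '[{"dx":0,"dy":0.1,"dz":0.5,"twist":0},{"dx":0,"dy":0.1,"dz":1.0,"twist":0},{"dx":0,"dy":0.1,"dz":1.4,"twist":0},{"dx":0,"dy":0.1,"dz":1.7,"twist":0},{"dx":0,"dy":0.1,"dz":2.05,"twist":0},{"dx":0,"dy":0.1,"dz":2.05,"twist":0},{"dx":0,"dy":0.1,"dz":2.05,"twist":0}]'
```

```text
time: 5.2
eef_pos: [0.5246, 0.0821, 0.1614]
tcp_rot: [0.988, 0.152, 0.002, 0.0]
contact_force: [-0.4, -0.8, 8.3]
opening: -0.003
finger_force: 4.1
```

```bash
python3 -m pendant '[{"dx":0,"dy":0,"dz":-1.5,"twist":0},{"dx":0,"dy":0,"dz":-3,"twist":0},{"dx":0,"dy":-4,"dz":-3,"twist":0},{"dx":0,"dy":-7.5,"dz":-3,"twist":0},{"dx":0,"dy":-7.5,"dz":-2,"twist":0},{"dx":0,"dy":-7.5,"dz":-2,"twist":0}]'
python3 - <<'E'
from h import *
go(.5002,.1537,.161,17.5)
a=cam('side')
for r in buttons(a,0): print(r)
E
```

```text
time: 5.95
eef_pos: [0.4998, 0.1533, 0.1782]
tcp_rot: [0.988, 0.152, -0.001, 0.0]
contact_force: [-0.1, -0.4, -0.2]
opening: -0.002
finger_force: 0.0
t 5.95 pos [0.4998 0.1533 0.1782] yaw 17.51 zaxis [-2.4e-03 -7.0e-04 -1.0e+00] dxyz cm [ 0.06 -0.03  1.72] twist 0.01 q6 1.37
([116.5, 158.4], [105, 149, 24, 18, 319])
([242.9, 220.6], [241, 218, 5, 6, 29])
([229.9, 243.6], [228, 242, 5, 4, 15])
([213.9, 266.0], [211, 263, 7, 7, 45])
([146.6, 323.9], [132, 314, 29, 20, 127])
```

The middle button stayed down (its blob shrank from 8 px to 4 px). Pressing the left one.

```bash
python3 -m pendant '[{"dx":0,"dy":0,"dz":0.5,"twist":0},{"dx":0,"dy":0,"dz":1.0,"twist":0},{"dx":0,"dy":0,"dz":1.4,"twist":0},{"dx":0,"dy":0,"dz":1.7,"twist":0},{"dx":0,"dy":0,"dz":2.05,"twist":0},{"dx":0,"dy":0,"dz":2.05,"twist":0},{"dx":0,"dy":0,"dz":2.05,"twist":0}]'
```

```text
time: 6.88
eef_pos: [0.5024, 0.1538, 0.1613]
tcp_rot: [0.988, 0.152, 0.002, 0.0]
contact_force: [0.4, 0.6, 9.8]
opening: 0.001
finger_force: 4.7
```

```bash
python3 -m pendant '[{"dx":0,"dy":0,"dz":-2,"twist":0},{"dx":0,"dy":0,"dz":-6,"twist":0},{"dx":0,"dy":4,"dz":-8,"twist":0},{"dx":0,"dy":9,"dz":-8,"twist":0},{"dx":0,"dy":14.9,"dz":-8,"twist":0},{"dx":0,"dy":14.9,"dz":-8,"twist":0},{"dx":0,"dy":14.9,"dz":-8,"twist":0}]' 40
python3 - <<'E'
from h import *
go(.5455,.0108,.106,17.5)
a=cam('side')
for r in buttons(a,0): print(r)
cv2.imwrite('pics/p3.png',cv2.resize(a['img'][130:330,150:330,::-1],None,fx=3,fy=3,interpolation=3))
E
```

```text
time: 7.75
eef_pos: [0.5447, 0.0117, 0.2378]
tcp_rot: [0.988, 0.152, -0.001, -0.001]
contact_force: [-0.3, 0.7, -1.0]
opening: 0.399
finger_force: 0.0
t 7.75 pos [0.5447 0.0117 0.2378] yaw 17.45 zaxis [-2.1e-03  9.0e-04 -1.0e+00] dxyz cm [ 0.07  0.13 13.18] twist -0.05 q6 1.1
([116.5, 158.3], [105, 149, 24, 18, 320])
([242.8, 220.6], [240, 218, 6, 7, 31])
([229.6, 243.3], [227, 242, 6, 4, 17])
([214.1, 267.6], [211, 266, 7, 5, 24])
([146.6, 323.9], [132, 314, 29, 20, 127])
```

View pics/p3.png

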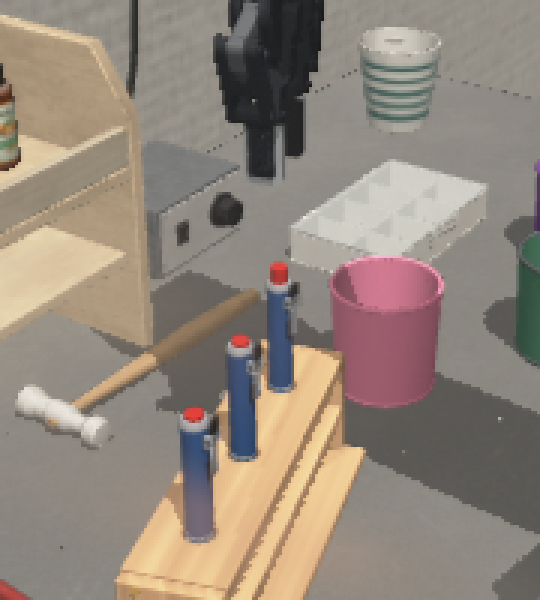

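The two left buttons are down at (195,414) and (240,341). The right one is up at (279,272), so that is the worn scriber. I'll grasp it below the lever.

```bash
python3 -m pendant '[{"dx":0.1,"dy":0.1,"dz":3,"twist":0},{"dx":0.1,"dy":0.1,"dz":6,"twist":0},{"dx":0.1,"dy":0.1,"dz":9,"twist":0},{"dx":0.1,"dy":0.1,"dz":11,"twist":0},{"dx":0.1,"dy":0.1,"dz":12.5,"twist":0},{"dx":0.1,"dy":0.1,"dz":13.2,"twist":0},{"dx":0.1,"dy":0.1,"dz":13.2,"twist":0}]'; python3 -m pendant '[{"dx":0,"dy":0,"dz":0,"twist":0},{"dx":0,"dy":0,"dz":0,"twist":0},{"dx":0,"dy":0,"dz":0,"twist":0},{"dx":0,"dy":0,"dz":0,"twist":0}]' 0 40
python3 - <<'E'
from h import *
go(.5455,.0108,.27,17.5)
E
```

```text
time: 8.68
eef_pos: [0.5465, 0.0113, 0.1068]
tcp_rot: [0.988, 0.152, -0.0, -0.0]
contact_force: [0.6, 0.1, 0.0]
opening: 0.401
finger_force: 0.0
time: 9.18
eef_pos: [0.5473, 0.0108, 0.1079]
tcp_rot: [0.988, 0.152, 0.001, 0.0]
contact_force: [0.0, 0.8, 4.5]
opening: 0.177
finger_force: 39.0
t 9.18 pos [0.5473 0.0108 0.1079] yaw 17.47 zaxis [ 0.0018 -0.     -1.    ] dxyz cm [ -0.15  -0.05 -16.21] twist -0.03 q6 1.1
```

```bash
python3 -m pendant '[{"dx":0,"dy":0,"dz":-1.5,"twist":0},{"dx":0,"dy":0,"dz":-4,"twist":0},{"dx":0,"dy":0,"dz":-7,"twist":0},{"dx":0,"dy":0,"dz":-10,"twist":0},{"dx":0,"dy":0,"dz":-12.5,"twist":0},{"dx":0,"dy":0,"dz":-13,"twist":0},{"dx":0,"dy":0,"dz":-13,"twist":0}]'
python3 - <<'E'
from h import *
go(.4635,-.2567,.237,17.5)
for r in buttons(cam('side'),0): print(r)
E
```

```text
time: 10.05
eef_pos: [0.5462, 0.0109, 0.2364]
tcp_rot: [0.988, 0.152, -0.0, -0.0]
contact_force: [0.6, 0.5, -1.1]
opening: 0.177
finger_force: 39.0
t 10.05 pos [0.5462 0.0109 0.2364] yaw 17.48 zaxis [-7.e-04 -0.e+00 -1.e+00] dxyz cm [-15.93  23.03  -0.05] twist -0.02 q6 1.1
([116.5, 158.3], [105, 149, 24, 18, 320])
([229.6, 243.3], [227, 242, 6, 4, 17])
([214.1, 267.6], [211, 266, 7, 5, 24])
([146.5, 323.9], [132, 314, 29, 20, 127])
```

```bash
python3 -m pendant '[{"dx":-2,"dy":2.5,"dz":0,"twist":0},{"dx":-4,"dy":6,"dz":0,"twist":0},{"dx":-6.5,"dy":9.5,"dz":0,"twist":0},{"dx":-9,"dy":13,"dz":0,"twist":0},{"dx":-11.5,"dy":16.5,"dz":0,"twist":0},{"dx":-14,"dy":20,"dz":0,"twist":0},{"dx":-15.5,"dy":22.5,"dz":0,"twist":0},{"dx":-15.9,"dy":23,"dz":0,"twist":0},{"dx":-15.9,"dy":23,"dz":0,"twist":0},{"dx":-15.9,"dy":23,"dz":0,"twist":0}]'
python3 - <<'E'
from h import *
go(.4635,-.2567,.0905,17.5)
a=cam('side'); b=cam('top')
cv2.imwrite('pics/p4.png',np.hstack([cv2.resize(a['img'][60:260,240:420,::-1],(396,440)),cv2.resize(b['img'][180:340,270:414,::-1],(396,440))]))
E
```

```text
time: 11.35
eef_pos: [0.4642, -0.2552, 0.2363]
tcp_rot: [0.988, 0.153, -0.0, -0.001]
contact_force: [-0.3, -0.0, -0.6]
opening: 0.173
finger_force: 39.2
t 11.35 pos [ 0.4642 -0.2552  0.2363] yaw 17.55 zaxis [-6.e-04  1.e-03 -1.e+00] dxyz cm [-0.11  0.14 14.58] twist 0.05 q6 0.57
```

View pics/p4.png

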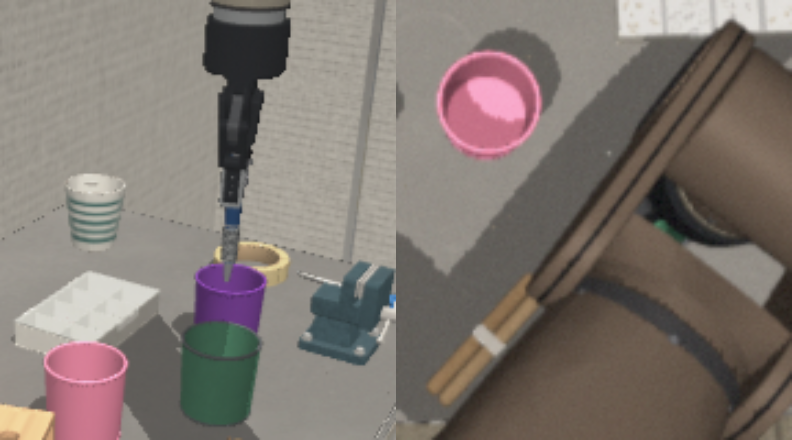

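The side view shows the scriber held upright at (230,245), above and in line with the green pot at (220,370). Lowering it.

```bash
python3 -m pendant '[{"dx":-0.1,"dy":0.1,"dz":3,"twist":0},{"dx":-0.1,"dy":0.1,"dz":6,"twist":0},{"dx":-0.1,"dy":0.1,"dz":9,"twist":0},{"dx":-0.1,"dy":0.1,"dz":11.5,"twist":0},{"dx":-0.1,"dy":0.1,"dz":13.2,"twist":0},{"dx":-0.1,"dy":0.1,"dz":14,"twist":0},{"dx":-0.1,"dy":0.1,"dz":14.4,"twist":0},{"dx":-0.1,"dy":0.1,"dz":14.4,"twist":0}]'
python3 - <<'E'
from h import *
go(.4635,-.2567,.0885,17.5)
a=cam('side')
cv2.imwrite('pics/p5.png',cv2.resize(a['img'][130:270,270:410,::-1],(560,560),interpolation=3))
E
```

```text
time: 12.45
eef_pos: [0.4638, -0.2578, 0.0934]
tcp_rot: [0.988, 0.152, 0.0, 0.0]
contact_force: [-0.1, -0.1, -0.2]
opening: 0.179
finger_force: 39.2
t 12.45 pos [ 0.4638 -0.2578  0.0934] yaw 17.49 zaxis [ 8.e-04 -7.e-04 -1.e+00] dxyz cm [ 0.01 -0.11  0.49] twist -0.01 q6 0.57
```

View pics/p5.png

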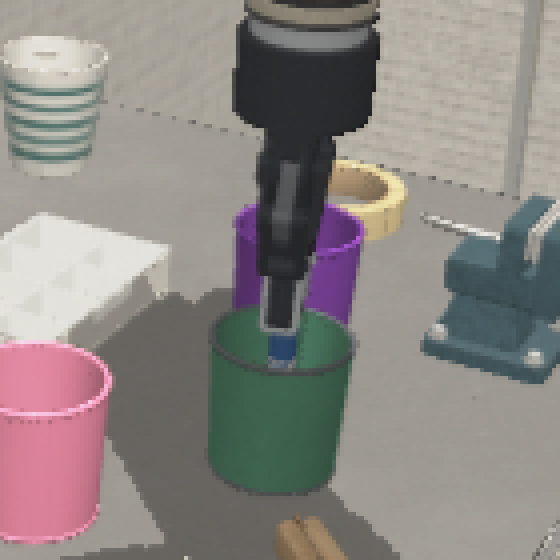

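The scriber is inside the green pot at (283,350), with no contact. I'll lower it the last 4 mm and release it with a modest opening.

```bash
python3 -m pendant '[{"dx":0,"dy":0,"dz":0.2,"twist":0},{"dx":0,"dy":0,"dz":0.4,"twist":0},{"dx":0,"dy":0,"dz":0.4,"twist":0}]'; python3 -m pendant '[{"dx":0,"dy":0,"dz":0,"twist":0},{"dx":0,"dy":0,"dz":0,"twist":0},{"dx":0,"dy":0,"dz":0,"twist":0},{"dx":0,"dy":0,"dz":0,"twist":0},{"dx":0,"dy":0,"dz":0,"twist":0},{"dx":0,"dy":0,"dz":0,"twist":0}]' 40
```

```text
time: 12.88
eef_pos: [0.4634, -0.2576, 0.0889]
tcp_rot: [0.988, 0.152, 0.0, 0.0]
contact_force: [0.5, 0.1, -1.4]
opening: 0.178
finger_force: 39.5
time: 13.62
eef_pos: [0.4634, -0.2575, 0.0888]
tcp_rot: [0.988, 0.152, -0.0, -0.0]
contact_force: [-0.6, 0.1, 0.2]
opening: 0.401
finger_force: 0.0
```

```bash
python3 -m pendant '[{"dx":0,"dy":0,"dz":-1,"twist":0},{"dx":0,"dy":0,"dz":-3,"twist":0},{"dx":0,"dy":0,"dz":-6,"twist":0},{"dx":0,"dy":0,"dz":-9,"twist":0},{"dx":0,"dy":0,"dz":-13,"twist":0},{"dx":0,"dy":0,"dz":-17,"twist":0},{"dx":0,"dy":0,"dz":-20,"twist":0},{"dx":0,"dy":0,"dz":-20,"twist":0},{"dx":0,"dy":0,"dz":-20,"twist":0}]'
python3 - <<'E'
from h import *
a=cam('side')
for r in buttons(a,0): print(r)
cv2.imwrite('pics/p6.png',cv2.resize(a['img'][110:350,170:420,::-1],None,fx=2.4,fy=2.4,interpolation=3))
E
```

```text
time: 14.75
eef_pos: [0.463, -0.2571, 0.2879]
tcp_rot: [0.988, 0.152, -0.0, -0.001]
contact_force: [-0.3, 0.7, -0.6]
opening: 0.399
finger_force: 0.0
([116.5, 158.3], [105, 149, 24, 18, 319])
([365.2, 194.2], [363, 192, 5, 5, 19])
([229.6, 243.3], [227, 242, 6, 4, 17])
([214.2, 267.7], [211, 266, 7, 5, 23])
([146.3, 323.7], [132, 314, 29, 20, 130])
```

View pics/p6.png

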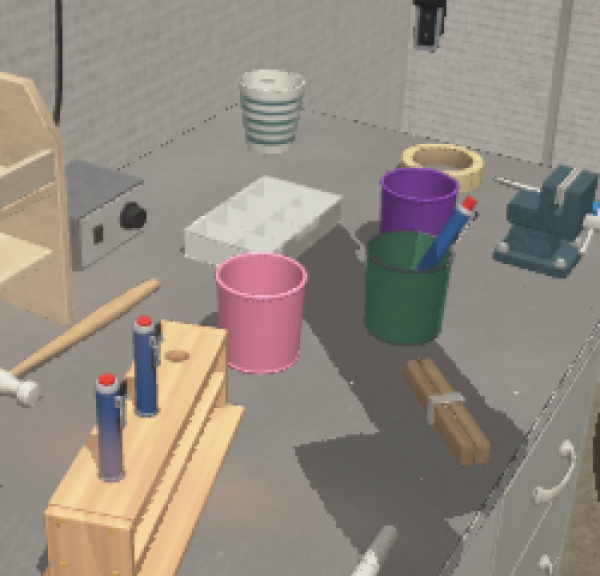

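The worn scriber leans nose-down in the upright green pot (465,205). The other two stand in the stand with their buttons down, and the robot is clear.

```bash
python3 -c "
from plant import ctrl
print(ctrl.sign_off())"
```

```text
the job is handed in; nothing more can be done
None
```

I clicked all three scribers: the right-hand one sprang back, so it now stands nose first in the upright green pot, the other two remain in the stand with their buttons down, and the job was handed in at about 15 s.

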